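# Find the loaded coin tin by weight, serve it and ring

## Robot

A 7-joint arm with a two-finger parallel gripper is mounted at the origin on a cart in front of the work surface, level with it; the furniture and walls round the work are solid. World frame = base frame: x ahead of the robot, y to its left, z up, the work surface at z = 0. Lengths are in mm, angles in rad, forces in N, time in s.
With the tool pointing down it reaches from about 425 to 950 mm from the base axis. Payload 16.7 kg.
Tool frame: the origin (TCP) lies on the front face of the gripper's body, between the roots of the fingers; the fingertips stand 97 mm ahead of it and the grasp point (between the pads) lies 78 mm ahead of it (r.pinch_z is the distance from the TCP to the grasp point, in mm); z points along the fingers, y is the line along which they close (so a half turn about z gives the same grasp; the last joint's range is limited). The gripper opens to 94 mm and grips with 3 to 60 N. Pads are 16 mm wide; open, the fingers measure 119 mm over their backs; the gripper's body (75 mm by 177 mm) begins 78 mm behind the grasp point.
Start: joints at [-1.284, 0.426, 0.074, 1.606, -0.034, 1.111, -0.067], TCP at [285.557, 611.587, 302.667] pointing down, gripper open.
Joint ranges: [-2.85, 2.85], [-0.5, 2.14], [-1.23, 1.37], [0.21, 2.46], [-1.02, 4.16], [0.16, 2.05], [-2.73, 2.73]. Speed limits (rad/s): [1.89, 1.89, 2.39, 2.39, 3.01, 3.01, 3.01].

## Interface

Orientations are given as a rotation vector (axis times angle).
In Python, from plant import r gives the robot as it stands. Calls block until the motion is done:
- r.reach(position, orientation): joint-space move of the TCP to a pose.
- r.servo_line(position, max_speed=150, ori=None): straight line of the TCP; ori=None keeps the orientation; max_speed is the mean speed in mm/s.
- r.move_j(angles): joint-space move.
- r.grip(opening, grasp_force=None): opening from 0.0 (shut) to 1.0 (fully open); grasp_force is the grip in N (None keeps the last); returns when the fingers have stopped.
- r.wait(seconds).
- r.solve_ik(position, orientation): joint angles nearest the present ones, or None.
- r.read_state(): the state.
- r.get_image(name): name is "scene" or "side" or "wrist"; returns a dict with "color" (420x560x3 uint8, blue, green, red), "fx", "fy", "cx", "cy" (pixels), "rvec" (rotation vector, rad) and "tvec" (3), from world to camera coordinates, as OpenCV has them; the wrist camera has in their place "tool_from_camera" (4x4, takes a point from camera to tool coordinates, whose origin is the TCP and whose axes are the flange's). Camera axes: x right, y down, z forward; pixel columns grow to the right and rows downward; lengths in mm; the calibration is good to about 2 mm. The wrist camera is an equidistant fisheye: a pixel r from the principal point sees the ray r / f radians off the axis. A picture is of the moment at which its call begins: read the wrist's pose just before it. There is no depth.
A pose or a line that the arm cannot do raises r.PlanningError and nothing moves.
- r.finish_job(): hands the job in; it is judged then, once.
The state is a dict: "clock": time; "joint_positions": joint angles; "qd": joint speeds; "joint_torque": joint torques, N m; "eef_pos": TCP position; "tool_rot": TCP orientation; "wrist_force": force on the tool from outside, world axes, zero at the start; "torque": the same for the moment, N m; "opening": opening from 0.0 (shut) to 1.0 (fully open); "gripper_force": force on a finger pad.
Only numpy, scipy, OpenCV 4.12 (cv2) and the standard library are available. Lean on these libraries where they do the work, as an engineer would, in place of code of your own. Each camera call takes 0.05 s, during which the arm holds its last target. There are 200 camera calls.

## Task

Three identical closed tins lean in the steel rack and only one of them has the rolls of coins in it. Find the heavy one by feel and stand it upright in the middle of the round wooden board, leaving the two light ones in their own pockets; once it stands there by itself, press the counter bell's button all the way down and let it spring back. Do not drop the tins or shift the spice jar.

Things in the scene. Friction and masses are not known exactly. Their poses are not given: they have to be found in the camera images.
- rack: fixed steel rack, 104 x 238 x 72 mm, three open pockets in a row; its front faces the robot's left. Origin: centre of its underside; z up, -x to its front, y along the row. Pockets at y = +85, 0, -85 mm, 60 mm wide, leaning: a tin's axis is (-0.5, 0, 0.866) in the rack's frame, its underside centre at (-3, y, 35) mm. Walls hide the lower 45 mm of a tin, 50 mm stand free; tins are 33 mm apart
- tin_a: one of three tins that look alike: closed aluminium cylinder, 52 mm diameter, 100 mm tall, smooth side, flat lid. Origin: centre of its underside; z axis up to the lid. Starts in the farthest pocket, lid leaning 30 to 32 degrees to the rack's front. Weighs 0.14 to 0.2 kg if light, 0.48 to 0.70 kg if it holds the coin rolls (they may shift 3 mm inside); which one varies
- tin_b: one of three tins that look alike: closed aluminium cylinder, 52 mm diameter, 100 mm tall, smooth side, flat lid. Origin: centre of its underside; z axis up to the lid. Starts in the middle pocket, lid leaning 30 to 32 degrees to the rack's front. Weighs 0.14 to 0.2 kg if light, 0.48 to 0.70 kg if it holds the coin rolls (they may shift 3 mm inside); which one varies
- tin_c: one of three tins that look alike: closed aluminium cylinder, 52 mm diameter, 100 mm tall, smooth side, flat lid. Origin: centre of its underside; z axis up to the lid. Starts in the nearest pocket, lid leaning 30 to 32 degrees to the rack's front. Weighs 0.14 to 0.2 kg if light, 0.48 to 0.70 kg if it holds the coin rolls (they may shift 3 mm inside); which one varies
- board: fixed round wooden serving board, 104 mm across, 10 mm high, flat top. Origin: centre of its underside on the counter
- bell_plunger (a joint): push of the counter bell's button: 0 m at rest, 0.004 m fully down at its stop; a spring pushes it back (8 N at the stop)
- bell_top (a point): centre of the top of the bell's button (12 mm diameter), 65 mm above the counter; the bell is a fixed domed steel counter bell, 86 mm diameter, its button is pressed straight down
- jar: loose bystander: small spice jar with a red cap, 45 mm diameter, 106 mm tall. Origin: centre of its underside

How it is judged:
By the outcome, as a careful person would: the job done as asked, in the order asked, and still so for the second after the job is handed in, with the robot touching nothing.
It also fails if it takes over 64 s, if anything falls off the work surface, if the arm or the gripper's body presses on something with over 40 N, if the wrist force passes 120 N, or if a joint passes its speed limit or range.

## Working session

There is one attempt and no reset: what is moved stays moved. The work goes in short steps, each a Python script; the robot and the scene stay as the last script left them, time stands still between calls to the robot, and variables do not carry over. Pictures are saved under pics/ and viewed, at most 10 in all, crops included, and the job is handed in when it is done.

```bash
ls; mkdir -p pics; python3 - <<'E'
from plant import r
import cv2,json,numpy as np
s=r.read_state();print({k:np.round(v,3).tolist() for k,v in s.items()})
ims={}
for n in("scene","side","wrist"):
    d=r.get_image(n);cv2.imwrite(f"pics/{n}0.png",d["color"]);ims[n]=d
    print(n,{k:np.round(v,4).tolist() for k,v in d.items() if k!="color"})
import pickle;pickle.dump((s,ims),open("im0.pkl","wb"))
a=np.hstack([cv2.resize(ims[n]["color"],(400,300)) for n in("scene","side")])
E
```

```text
pics
{'clock': 0.0, 'joint_positions': [-1.284, 0.427, 0.074, 1.607, -0.034, 1.111, -0.067], 'qd': [0.001, -0.002, -0.0, 0.001, -0.0, -0.0, -0.0], 'joint_torque': [-0.001, -93.584, 3.666, -45.418, -0.049, 0.021, 0.0], 'eef_pos': [285.441, 611.337, 301.977], 'tool_rot': [-0.681, -3.067, 0.002], 'wrist_force': [0.849, -0.367, 0.864], 'torque': [0.009, 0.022, -0.041], 'gripper_force': 0.0, 'opening': 1.002}
scene {'fx': 408.2704, 'fy': 408.2704, 'cx': 283.539, 'cy': 202.1396, 'rvec': [0.5518, -2.5478, 1.3727], 'tvec': [434.5201, 226.1442, 662.2317]}
side {'fx': 434.297, 'fy': 434.297, 'cx': 281.6884, 'cy': 208.3788, 'rvec': [2.1343, 0.0705, -0.0285], 'tvec': [-533.3006, 15.3639, 1006.4424]}
wrist {'fx': 325.1923, 'fy': 325.1923, 'cx': 278.9566, 'cy': 202.8469, 'tool_from_camera': [[0.0001, -0.9614, -0.2751, 81.3393], [1.0, 0.0, 0.0003, -1.1498], [-0.0003, -0.2751, 0.9614, -82.4845], [0.0, 0.0, 0.0, 1.0]]}
```

View pics/scene0.png

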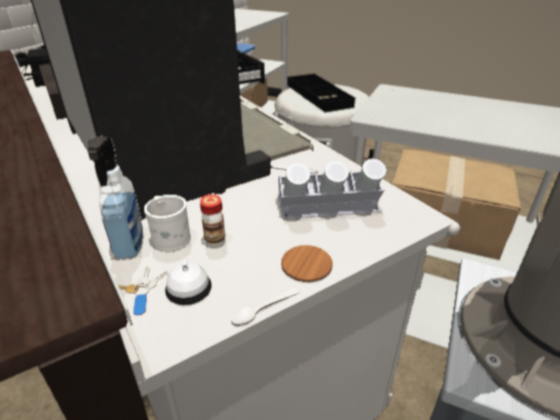

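View pics/side0.png

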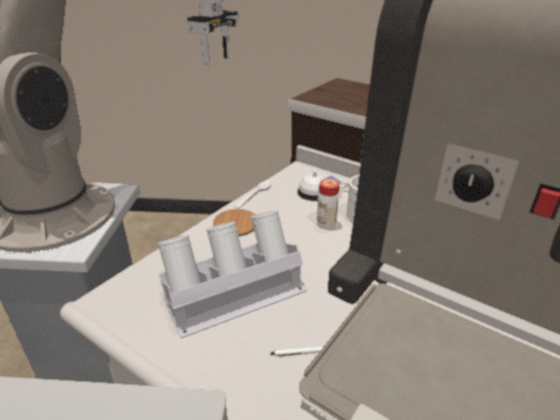

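The scene view shows lids near (298,175), (337,172) and (374,169), the board at (307,263), the bell at (187,278) and the jar cap at (211,204). The side view shows the lids near (177,240), (225,228) and (266,216).

```bash
cat > geo.py <<'E'
import numpy as np,cv2
def ray(d,u,v):
    R=cv2.Rodrigues(np.array(d["rvec"],float))[0];t=np.array(d["tvec"],float).ravel()
    q=R.T@np.array([(u-d["cx"])/d["fx"],(v-d["cy"])/d["fy"],1.]);return -R.T@t,q/np.linalg.norm(q)
def onz(d,u,v,z):
    o,q=ray(d,u,v);return o+q*(z-o[2])/q[2]
def proj(d,P):
    K=np.array([[d["fx"],0,d["cx"]],[0,d["fy"],d["cy"]],[0,0,1.]])
    return cv2.projectPoints(np.array(P,float).reshape(-1,1,3),np.array(d["rvec"],float),np.array(d["tvec"],float),K,None)[0].reshape(-1,2)
E
python3 - <<'E'
import pickle,numpy as np,cv2
from geo import *
s,ims=pickle.load(open("im0.pkl","rb"))
def blobs(n,m,z,name,roi,mina=30):
    x0,y0,x1,y1=roi;mm=np.zeros_like(m);mm[y0:y1,x0:x1]=m[y0:y1,x0:x1]
    for c in cv2.findContours(mm,cv2.RETR_EXTERNAL,cv2.CHAIN_APPROX_NONE)[0]:
        a=cv2.contourArea(c)
        if a<mina:continue
        e=cv2.fitEllipse(c);print(n,name,"area",a,"ell",np.round(e[0],1),np.round(e[1],1),"pt",np.round(onz(ims[n],*e[0],z),1))
for n,rois in(("scene",dict(b=(270,235,350,290),l=(280,155,392,195),j=(195,190,228,222))),("side",dict(b=(205,200,270,245),l=(150,200,300,300),j=(312,175,345,200)))):
    im=ims[n]["color"];h=cv2.cvtColor(im,cv2.COLOR_BGR2HSV)
    H,S,V=cv2.split(h)
    blobs(n,((S>80)&(H<20)).astype(np.uint8),10,"board",rois["b"])
    blobs(n,((S>150)&((H<8)|(H>172))).astype(np.uint8),106,"jarcap",rois["j"])
    if n=="scene": blobs(n,(V>200).astype(np.uint8),121.6,"lid",rois["l"])
def crop(n,x0,y0,x1,y1,f=4): return cv2.resize(ims[n]["color"][y0:y1,x0:x1],None,fx=f,fy=f,interpolation=cv2.INTER_CUBIC)
a=crop("scene",270,150,395,225);b=crop("scene",155,250,225,310);c=crop("side",150,200,315,325,3);d=crop("side",290,165,350,215)
H=600;W=800;o=np.zeros((H,W,3),np.uint8)
o[:300,:500]=a;o[:240,510:790]=b;o[:0]=0
c=c[:295];o[305:305+c.shape[0],:495]=c;o[305:505,510:750]=d
cv2.imwrite("pics/crop1.png",o)
E
```

```text
scene board area 1361.5 ell [306.4 262.9] [34.8 49.9] pt [427.4   0.   10. ]
scene jarcap area 170.0 ell [210.4 204.4] [18.4 19.4] pt [625.   21.5 106. ]
scene lid area 38.5 ell [310.7 189.4] [ 4.6 12.8] pt [457.8 -89.4 121.6]
scene lid area 112.5 ell [385.9 187.4] [ 9.9 15.7] pt [ 322.3 -160.6  121.6]
scene lid area 323.0 ell [374.1 168.7] [18.4 22.5] pt [ 363.1 -228.3  121.6]
scene lid area 1562.0 ell [316.  167.3] [28.1 80.4] pt [ 480.7 -180.6  121.6]
side board area 547.0 ell [236.1 220.7] [23.9 38.9] pt [432.3  -7.   10. ]
side jarcap area 103.0 ell [328.6 189.8] [ 8.5 19.2] pt [632.4 -20.1 106. ]
```

View pics/crop1.png

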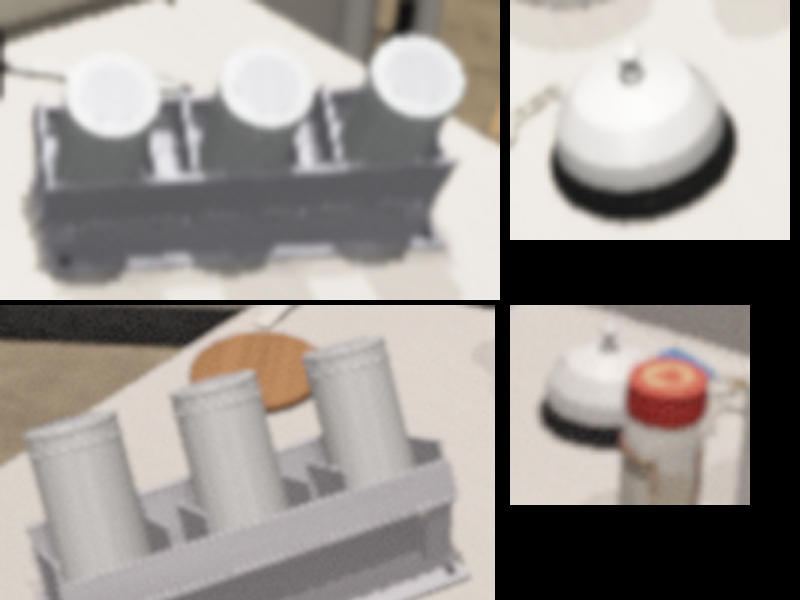

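The crop shows the three lids as clear white ellipses, at about (298.2,173.8), (336.7,171.5) and (374.2,169) in the scene image. The bell button's tip is at scene (185,262) and side (315,173).

```bash
python3 - <<'E'
import pickle,numpy as np
from geo import *
s,ims=pickle.load(open("im0.pkl","rb"));A,B=ims["scene"],ims["side"]
def tri(p,q):
    o1,d1=ray(A,*p);o2,d2=ray(B,*q)
    k=np.linalg.lstsq(np.c_[d1,-d2],o2-o1,rcond=None)[0];P,Q=o1+k[0]*d1,o2+k[1]*d2
    return np.round((P+Q)/2,1),round(np.linalg.norm(P-Q),1)
for nm,p,q in(("bell",(185,262.3),(315,172.8)),("far",(298.2,173.8),(265,216)),("mid",(336.7,171.5),(222,228)),("near",(374.2,169),(174,240)),("board",(306.4,262.9),(236.1,221)),("jar",(210.4,201),(329.5,183.5))):print(nm,*tri(p,q))
print("bell z65",onz(A,185,262.3,65),onz(B,315,172.8,65))
L=[onz(A,*p,121.6)[:2] for p in((298.2,173.8),(336.7,171.5),(374.2,169))]
print(L,np.linalg.norm(L[0]-L[1]),np.linalg.norm(L[1]-L[2]))
d=L[0]-L[2];print("yaw of row",np.degrees(np.arctan2(d[1],d[0])))
for n in ims: 
  if n!="wrist":o,_=ray(ims[n],0,0);print(n,o)
E
```

```text
bell [606.5 141.4  60.1] 0.9
far [ 510.2 -145.6  116.8] 3.5
mid [ 437.9 -189.3  117. ] 4.5
near [ 364.9 -231.6  118.6] 3.1
board [430.2  -3.4   6.4] 2.7
jar [634.4   8.7 104.5] 2.1
bell z65 [602.0730796  145.78545591  65.        ] [606.6422962  132.45838286  65.        ]
[array([ 505.08638266, -137.5680827 ]), array([ 433.4654441 , -181.73445984]), array([ 362.51509221, -226.82289829])] 84.14408897593381 84.06497317733191
yaw of row 32.04806398463511
scene [222.49429984 570.0154996  551.43295444]
side [ 580.36821288 -807.62106468  555.4213872 ]
```

```bash
cat > hlp.py <<'E'
import numpy as np,cv2,pickle
from scipy.spatial.transform import Rotation as Rn
from plant import r
from geo import *
def rackrot(th,lean=31,sgn=1):
    """tool orientation facing down the tin axis, closing along the row"""
    th=np.radians(th);l=np.radians(lean)
    row=np.array([np.cos(th),np.sin(th),0]);front=np.array([-np.sin(th),np.cos(th),0])
    a=front*np.sin(l)+np.array([0,0,np.cos(l)])
    y=sgn*row;z=-a;x=np.cross(y,z)
    return Rn.from_matrix(np.c_[x,y,z]).as_rotvec(),a,row,front
def wray(d,s,u,v):
    dx,dy=u-d["cx"],v-d["cy"];rr=np.hypot(dx,dy);t=rr/d["fx"]
    q=np.array([dx/rr*np.sin(t),dy/rr*np.sin(t),np.cos(t)]) if rr>0 else np.array([0,0,1.])
    T=np.array(d["tool_from_camera"]);R=Rn.from_rotvec(s["tool_rot"]).as_matrix()
    return R@T[:3,3]+np.array(s["eef_pos"]),R@T[:3,:3]@q
def wonz(d,s,u,v,z):
    o,q=wray(d,s,u,v);return o+q*(z-o[2])/q[2]
def wrist(name):
    s=r.read_state();d=r.get_image("wrist");cv2.imwrite(f"pics/{name}.png",d["color"]);pickle.dump((s,d),open(name+".pkl","wb"));return s,d
E
python3 - <<'E'
from hlp import *
s,ims=pickle.load(open("im0.pkl","rb"))
L=np.array([(onz(ims["scene"],*p,121.6)+onz(ims["side"],*q,121.6))/2 for p,q in(((298.2,173.8),(265,216)),((336.7,171.5),(222,228)),((374.2,169),(174,240)))])
d=L[0]-L[2];th=np.degrees(np.arctan2(d[1],d[0]));print(L.round(1),th)
down=lambda y:Rn.from_matrix(np.c_[np.cross([np.cos(y),np.sin(y),0],[0,0,-1]),[np.cos(y),np.sin(y),0],[0,0,-1]]).as_rotvec()
for sg in(1,-1):
    o,a,row,front=rackrot(th,31,sg)
    for i in range(3):
        for back in(56,120,200):
            q=r.solve_ik(L[i]+a*back,o);print(sg,i,back,None if q is None else np.round(q,2))
for y in np.radians(range(-180,180,30)):
    q=[r.solve_ik([430,-3,z],down(y)) for z in(166,260)];print(round(np.degrees(y)),[None if k is None else np.round(k,2).tolist() for k in q])
E
```

```text
[[ 508.8 -144.7  121.6]
 [ 437.5 -188.4  121.6]
 [ 365.2 -231.1  121.6]] 31.055074274476585
1 0 56 [-0.72  0.34  0.67  2.33  0.77  0.4  -0.25]
1 0 120 [-0.84  0.17  0.68  2.32  0.73  0.61 -0.23]
1 0 200 [-0.97 -0.03  0.65  2.29  0.73  0.89 -0.25]
1 1 56 [-0.46  0.2   0.45  2.46  1.07  0.43 -0.46]
1 1 120 [-0.89  0.    0.77  2.46  0.9   0.64 -0.3 ]
1 1 200 [-1.01 -0.26  0.65  2.42  0.84  1.01 -0.32]
1 2 56 None
1 2 120 None
1 2 200 None
-1 0 56 [-0.28  0.28  0.15  2.3   0.98  0.55  2.69]
-1 0 120 [ 0.71  0.29 -1.03  2.24  1.06  0.92  2.64]
-1 0 200 None
-1 1 56 [-0.27  0.19  0.24  2.45  1.1   0.48  2.65]
-1 1 120 None
-1 1 200 [-1.4  -0.47  0.91  2.43  0.98  1.24  2.68]
-1 2 56 None
-1 2 120 None
-1 2 200 None
-180 [[-1.11, 0.52, 1.23, 2.3, -0.72, 0.79, -2.51], None]
-150 [[-1.11, 0.52, 1.23, 2.3, -0.72, 0.79, -1.99], [-1.3, 0.13, 1.28, 2.22, -0.16, 0.89, -2.54]]
-120 [[-1.11, 0.52, 1.23, 2.3, -0.72, 0.79, -1.47], [-1.3, 0.13, 1.28, 2.22, -0.16, 0.89, -2.02]]
-90 [[-0.9, 0.33, 0.89, 2.3, -0.41, 0.68, -1.28], [-0.93, 0.06, 0.83, 2.21, -0.06, 0.89, -1.63]]
-60 [[-0.84, 0.3, 0.82, 2.29, -0.36, 0.67, -0.81], [-0.93, 0.06, 0.83, 2.21, -0.06, 0.89, -1.1]]
-30 [[-0.76, 0.28, 0.72, 2.29, -0.3, 0.66, -0.35], [-0.86, 0.06, 0.76, 2.21, -0.06, 0.89, -0.59]]
0 [[-0.71, 0.26, 0.65, 2.29, -0.26, 0.66, 0.13], [-0.81, 0.06, 0.71, 2.21, -0.05, 0.89, -0.07]]
30 [[-0.65, 0.25, 0.58, 2.29, -0.23, 0.65, 0.62], [-0.76, 0.06, 0.65, 2.2, -0.05, 0.89, 0.45]]
60 [[-0.6, 0.25, 0.52, 2.28, -0.2, 0.65, 1.12], [-0.71, 0.06, 0.6, 2.2, -0.04, 0.89, 0.96]]
90 [[-0.55, 0.24, 0.46, 2.28, -0.18, 0.65, 1.61], [-0.67, 0.06, 0.56, 2.2, -0.04, 0.89, 1.48]]
120 [[-0.5, 0.24, 0.4, 2.28, -0.15, 0.65, 2.11], [-0.62, 0.06, 0.5, 2.2, -0.04, 0.89, 2.0]]
150 [[-0.4, 0.23, 0.29, 2.27, -0.11, 0.65, 2.58], [-0.54, 0.06, 0.42, 2.19, -0.03, 0.89, 2.52]]
```

```bash
python3 - <<'E'
from hlp import *
o,a,row,front=rackrot(31)
M=np.array([437.5,-188.4,121.6])
r.reach(M+a*200,o)
s,d=wrist("w1");print(s["clock"],s["eef_pos"],s["wrist_force"])
E
```

```text
2.8167 [384.81041127 -99.67953947 293.21861842] [-0.64287793  0.69431474 -0.18397702]
```

View pics/w1.png

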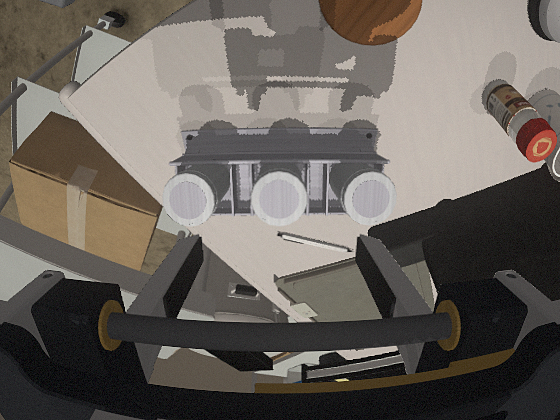

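The wrist view shows three lids in a row, near (190,198), mid (279,198) and far (368,198), with the board's edge at (370,15) and the jar cap at (540,148).

```bash
python3 - <<'E'
from hlp import *
s,d=pickle.load(open("w1.pkl","rb"))
g=cv2.GaussianBlur(cv2.cvtColor(d["color"],cv2.COLOR_BGR2GRAY)[160:240],(3,3),0)
c=cv2.HoughCircles(g,cv2.HOUGH_GRADIENT,1.0,50,param1=120,param2=12,minRadius=18,maxRadius=32)
P=[]
for u,v,rad in sorted(c[0].tolist()):
    w=wonz(d,s,u,v+160,121.6);P.append(w);print(round(u,1),round(v+160,1),round(rad,1),w.round(1))
P=np.array(P);
if len(P)==3:
    e=P[2]-P[0];print(np.linalg.norm(P[1]-P[0]),np.linalg.norm(P[2]-P[1]),np.degrees(np.arctan2(e[1],e[0])))
print("jar",wonz(d,s,542,147,106))
E
```

```text
39.5 200.5 29.2 [ 208.7 -322.7  121.6]
182.5 203.5 31.4 [ 360.4 -236.9  121.6]
278.5 197.5 26.8 [ 433.3 -183.8  121.6]
370.5 203.5 31.4 [ 510.8 -146.3  121.6]
jar [635.00919697   8.65168225 106.        ]
```

```bash
cat > weigh.py <<'E'
from hlp import *
TH=31
o,a,row,front=rackrot(TH)
LID=dict(c=np.array([363.5,-229.3,120.5]),b=np.array([436,-186.8,120.5]),a=np.array([508.5,-143.5,120.5]))
def force(n=8):
    F=[]
    for _ in range(n): r.wait(0.04);F.append(r.read_state()["wrist_force"])
    return np.mean(F,0)
def weigh(k,back=56):
    L=LID[k]
    r.servo_line(L+a*back,120)
    f0=force();r.grip(0.3,50);f1=force();s=r.read_state()
    print(k,"clock",s["clock"],"eef",np.round(s["eef_pos"],1),"opening mm",s["opening"]*94,"gf",s["gripper_force"],f0.round(2),f1.round(2))
    p=np.array(s["eef_pos"]);r.servo_line(L+a*(back+16)+np.array([0,0,2]),60)
    f2=force(12);s=r.read_state();print("lifted",f2.round(2),"dF",(f2-f0).round(2),"tau",np.round(s["torque"],2),"open",s["opening"]*94)
    return f2-f0
E
python3 - <<'E'
from weigh import *
s,d=pickle.load(open("w1.pkl","rb"))
for p in((190,198),(279,198),(368,198)):print(wonz(d,s,*p,121.6).round(1))
r.grip(0.74)
w=weigh("b")
print(r.read_state()["clock"])
E
```

```text
[ 364.2 -225.9  121.6]
[ 434.  -184.1  121.6]
[ 503.6 -142.   121.6]
b clock 6.6417 eef [ 421.3 -162.   168.5] opening mm 51.85013795877846 gf 49.92477061226964 [-0.06 -0.15  0.18] [ 2.01  0.05 -1.33]
lifted [ 0.1  -0.22 -6.32] dF [ 0.16 -0.07 -6.51] tau [ 1.09  0.64 -0.01] open 52.44135952283948
7.5833
```

The middle tin weighs about 0.66 kg and hangs free, since the side forces are near zero, so it is the heavy one. I'll take it out and hover over the board.

```bash
python3 - <<'E'
from weigh import *
L=LID["b"]
r.servo_line(L+a*150,100)
od=rackrot(TH,0)[0]
r.reach([429.9,-3.5,215],od)
s,d=wrist("w2")
print(s["clock"],np.round(s["eef_pos"],1),np.round(s["tool_rot"],3),od,s["opening"]*94,np.round(s["wrist_force"],2))
ims={n:r.get_image(n) for n in("scene","side")};pickle.dump(ims,open("im2.pkl","wb"))
o_=np.zeros((420,800,3),np.uint8)
A=cv2.resize(ims["scene"]["color"][130:290,250:400],None,fx=2.6,fy=2.6)[:420];B=cv2.resize(ims["side"]["color"][100:260,160:310],None,fx=2.6,fy=2.6)[:420]
o_[:A.shape[0],:390]=A;o_[:B.shape[0],400:790]=B;cv2.imwrite("pics/c2.png",o_)
E
```

```text
9.425 [429.3  -4.2 214.5] [-1.547 -2.734  0.004] [1.54699424 2.73430306 0.        ] 52.17035824049846 [-0.58  0.02 -6.56]
```

View pics/w2.png

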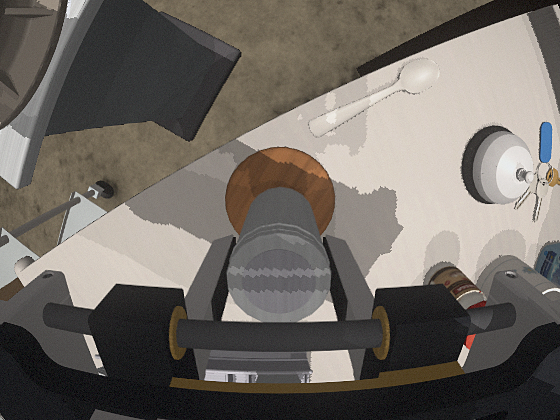

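View pics/c2.png

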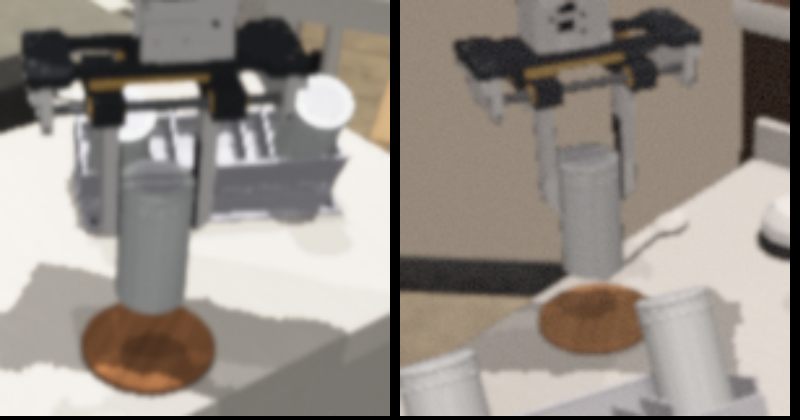

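The wrist view shows the tin held square, its lid near (279,272), over the board, whose rim runs (226,195)–(333,195) with its top at (280,147). The bell button is at (521,175), and the other views agree that the tin is nearly upright.

```bash
python3 - <<'E'
from hlp import *
from scipy.optimize import least_squares
s,d=pickle.load(open("w2.pkl","rb"))
h=cv2.cvtColor(d["color"],cv2.COLOR_BGR2HSV);m=((h[...,1]>90)&(h[...,0]<20)).astype(np.uint8);m[:140]=0;m[240:]=0;m[:,:215]=0;m[:,345:]=0
m=cv2.morphologyEx(m,cv2.MORPH_OPEN,np.ones((3,3)))
c=max(cv2.findContours(m,cv2.RETR_EXTERNAL,cv2.CHAIN_APPROX_NONE)[0],key=cv2.contourArea)
hl=cv2.convexHull(c)[:,0];print(hl.min(0),hl.max(0))
P=np.array([wonz(d,s,*p,10)[:2] for p in hl if p[1]<225])
f=least_squares(lambda x:np.hypot(*(P-x[:2]).T)-x[2],[430,-3,52],loss="soft_l1");print("board wrist",f.x,len(P))
f=least_squares(lambda x:np.hypot(*(P-x[:2]).T)-52,[430,-3],loss="soft_l1");print("R=52",f.x)
print("bell",wonz(d,s,521,175,65))
T=np.array(d["tool_from_camera"])
for p in((279,272),(229,272),(330,272),(279,320)):print(p,wonz(d,s,*p,158.5).round(1))
# tin tilt in the scene / side views is checked on shaft edges
R=Rn.from_rotvec(s["tool_rot"]).as_matrix();print(R.round(3))
ims=pickle.load(open("im2.pkl","rb"))
for n in ims:
    z0,z1=58.5,158.5;pp=proj(ims[n],[[429.5,-4,z0],[429.5,-4,z1]]);print(n,pp.round(1))
    i=ims[n];hh=cv2.cvtColor(i["color"],cv2.COLOR_BGR2HSV)
    mm=((hh[...,1]>90)&(hh[...,0]<20)).astype(np.uint8);x,y=proj(i,[430,-4,10])[0].astype(int);print("boardpx",x,y)
E
```

```text
[225 147] [334 232]
board wrist [428.59453442  -5.53823803  50.51117641] 30
R=52 [429.64392012  -6.93507039]
bell [592.25390061 140.28423976  65.        ]
(279, 272) [4.247e+02 4.000e-01 1.585e+02]
(229, 272) [404.1 -12.3 158.5]
(330, 272) [446.   12.9 158.5]
(279, 320) [439.5 -24.2 158.5]
[[-0.515  0.857 -0.001]
 [ 0.857  0.515 -0.002]
 [-0.001 -0.002 -1.   ]]
scene [[307.1 242.2]
 [309.2 198.2]]
boardpx 305 261
side [[234.  201.5]
 [231.5 160.2]]
boardpx 235 219
```

```bash
python3 - <<'E'
from weigh import *
X,Y=432,-5.5
r.servo_line([X,Y,215],80);r.servo_line([X,Y,173],60)
f0=force(5);print(f0.round(2));z=173
while z>158:
    z-=1;r.servo_line([X,Y,z],15);f=force(3)
    if f[2]-f0[2]>3: break
s=r.read_state();print(z,f.round(2),s["clock"],np.round(s["eef_pos"],1),np.round(s["torque"],2))
pickle.dump({n:r.get_image(n) for n in("scene","side")},open("im3.pkl","wb"))
r.grip(0.62);f=force(3);s=r.read_state();print(f.round(2),s["opening"]*94,s["clock"])
r.servo_line([X,Y,z+70],80)
r.reach([520,70,280],s["tool_rot"])
s,d=wrist("w4")
ims={n:r.get_image(n) for n in("scene","side")};pickle.dump(ims,open("im4.pkl","wb"))
print(s["clock"],np.round(s["eef_pos"],1))
o_=np.zeros((600,800,3),np.uint8)
for i,n in enumerate(("scene","side")):
    x0,y0=((250,180),(180,130))[i]
    A=cv2.resize(ims[n]["color"][y0:y0+110,x0:x0+110],(390,390));o_[:390,400*i:400*i+390]=A
o_[395:,:273]=cv2.resize(d["color"],(273,205));cv2.imwrite("pics/c4.png",o_)
E
```

```text
[ 0.24  0.14 -6.05]
166 [-1.99 -2.49 10.04] 13.5083 [432.4  -5.7 166.5] [-0.69  1.01  0.04]
[-0.02  0.01  0.35] 58.31602929512327 14.075
15.6667 [520.   70.1 279.3]
```

View pics/c4.png

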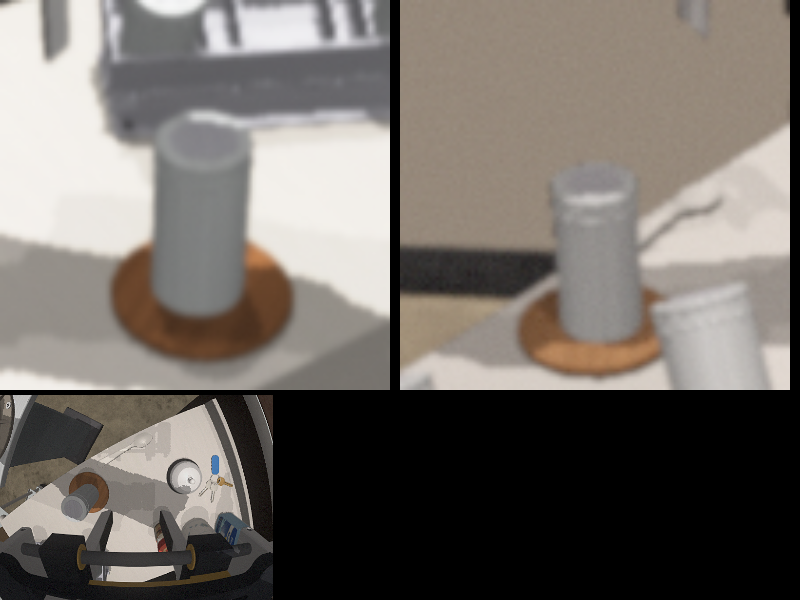

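View pics/w4.png

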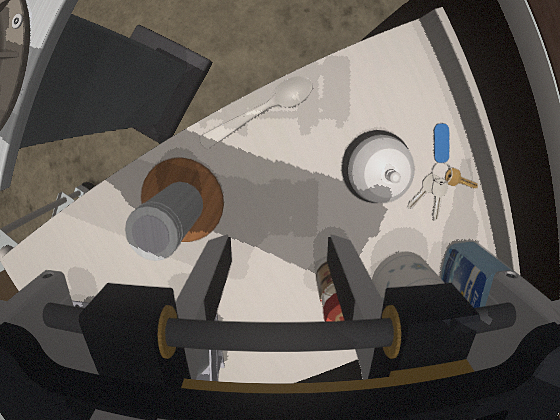

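The tin stands centred on the board top to within about 3 mm in both views. The bell button is at about (392,175) in the wrist view, and a bottle stands near (475,270).

```bash
python3 - <<'E'
from hlp import *
s,d=pickle.load(open("w4.pkl","rb"))
print("bell",wonz(d,s,392.5,175,65).round(1))
ims=pickle.load(open("im4.pkl","rb"))
# dome base ellipse: black ring centre on the counter
for p in((475,270),(460,245)):print("bottle",[wonz(d,s,*p,z)[:2].round(0).tolist() for z in(0,100,200)])
print("bottle scene base/top",onz(ims["scene"],125,250,0).round(0),proj(ims["scene"],[[606,141,65],[596,140,65]]).round(1),proj(ims["side"],[[606,141,65],[596,140,65]]).round(1))
S=onz(ims["scene"],125,250,0)
print("bottle top px for z=150,200",proj(ims["scene"],[[S[0],S[1],150],[S[0],S[1],200]]).round(0))
for dg in(-90,-60,-30,0,31,60,90,120):
    o=rackrot(dg,0)[0];print(dg,[None if (q:=r.solve_ik([604,140,z],o)) is None else np.round(q,2).tolist() for z in(200,156)])
E
```

```text
bell [600.3 146.1  65. ]
bottle [[824.0, 109.0], [728.0, 117.0], [632.0, 125.0]]
bottle [[771.0, 125.0], [690.0, 129.0], [609.0, 133.0]]
bottle scene base/top [788. 109.   0.] [[184.8 260. ]
 [189.8 261.3]] [[314.7 171.2]
 [310.6 171.2]]
bottle top px for z=150,200 [[108. 188.]
 [102. 165.]]
-90 [[-0.91, 0.57, 0.79, 1.86, -0.5, 0.93, -1.45], [-0.89, 0.63, 0.76, 1.88, -0.57, 0.86, -1.4]]
-60 [[-0.84, 0.53, 0.69, 1.85, -0.42, 0.9, -1.0], [-0.82, 0.59, 0.66, 1.88, -0.48, 0.83, -0.95]]
-30 [[-0.77, 0.5, 0.58, 1.85, -0.35, 0.89, -0.54], [-0.74, 0.56, 0.55, 1.88, -0.4, 0.81, -0.51]]
0 [[-0.71, 0.49, 0.5, 1.85, -0.29, 0.88, -0.07], [-0.69, 0.54, 0.48, 1.87, -0.34, 0.8, -0.04]]
31 [[-0.66, 0.47, 0.43, 1.84, -0.25, 0.88, 0.43], [-0.64, 0.53, 0.41, 1.87, -0.29, 0.8, 0.46]]
60 [[-0.6, 0.46, 0.36, 1.84, -0.21, 0.87, 0.9], [-0.6, 0.52, 0.35, 1.87, -0.24, 0.79, 0.93]]
90 [[-0.53, 0.45, 0.26, 1.84, -0.15, 0.87, 1.37], [-0.52, 0.51, 0.24, 1.86, -0.17, 0.79, 1.38]]
120 [[-0.45, 0.45, 0.15, 1.83, -0.09, 0.87, 1.84], [-0.44, 0.5, 0.14, 1.86, -0.09, 0.79, 1.84]]
```

```bash
python3 - <<'E'
from weigh import *
od=rackrot(TH,0)[0]
r.grip(0.0,20)
r.reach([604,142,200],od)
s,d=wrist("w5")
print(s["clock"],np.round(s["eef_pos"],1),s["opening"])
cv2.imwrite("pics/c5.png",cv2.resize(d["color"][100:340,130:430],None,fx=2,fy=2))
# expected pixel of candidates: project via inverse fisheye
T=np.array(d["tool_from_camera"]);R=Rn.from_rotvec(s["tool_rot"]).as_matrix()
for P in([604,142,65],[600,146,65],[606.5,141.4,65],[604,142,103]):
    c=T[:3,:3].T@(R.T@(np.array(P,float)-s["eef_pos"])-T[:3,3]);t=np.arctan2(np.hypot(*c[:2]),c[2]);q=c[:2]/np.hypot(*c[:2])*t*d["fx"]+[d["cx"],d["cy"]];print(P,q.round(1),"crop",((q-[130,100])*2).round(0))
E
```

```text
17.4 [603.9 141.6 199.5] 0.006921984947222921
[604, 142, 65] [281.8 227.4] crop [304. 255.]
[600, 146, 65] [279.8 220.1] crop [300. 240.]
[606.5, 141.4, 65] [284.3 229.8] crop [309. 260.]
[604, 142, 103] [282.2 249.3] crop [304. 299.]
```

View pics/c5.png

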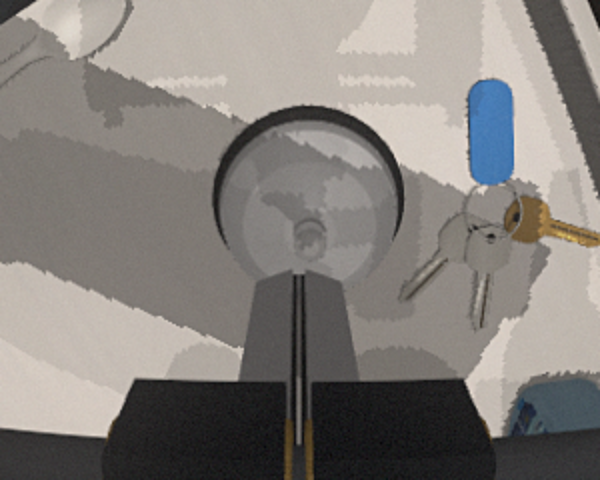

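The button is at crop (310,241), about 3 mm along the row and 4 mm ahead of the fingertips. I'll correct for that and press with force feedback.

```bash
python3 - <<'E'
from weigh import *
X,Y=604.4,146.4
r.servo_line([X,Y,200],60);r.servo_line([X,Y,167],60)
f0=force(4);z=167;L=[]
while z>154.5:
    z-=0.75;r.servo_line([X,Y,z],15);f=force(2)-f0;s=r.read_state();L.append((round(s["eef_pos"][2],1),round(f[2],1)))
    if f[2]>18: break
print(L,f.round(1),np.round(s["eef_pos"],1),s["clock"])
r.wait(0.2)
r.servo_line([X,Y,200],60);r.reach([560,160,290],s["tool_rot"])
ims={n:r.get_image(n) for n in("scene","side")};s=r.read_state();print(s["clock"],np.round(s["wrist_force"],2))
o_=np.zeros((600,800,3),np.uint8)
for i,n in enumerate(("scene","side")):
    o_[:,400*i:400*i+395]=cv2.resize(ims[n]["color"][150:330,155+0*i:395-0*i] if n=="scene" else ims[n]["color"][130:330,150:350],(395,600 if 0 else 300)).repeat(1,0) if 0 else cv2.copyMakeBorder(cv2.resize(ims[n]["color"][140:320,155:392] if n=="scene" else ims[n]["color"][140:320,150:387],(395,300)),0,300,0,0,cv2.BORDER_CONSTANT)
cv2.imwrite("pics/c6.png",o_[:300])
E
```

```text
[(np.float64(166.3), np.float64(0.4)), (np.float64(165.5), np.float64(-0.6)), (np.float64(164.7), np.float64(-0.4)), (np.float64(164.0), np.float64(-0.0)), (np.float64(163.2), np.float64(0.1)), (np.float64(162.5), np.float64(0.9)), (np.float64(161.8), np.float64(1.5)), (np.float64(161.0), np.float64(2.8)), (np.float64(160.3), np.float64(4.6)), (np.float64(159.7), np.float64(5.5)), (np.float64(159.0), np.float64(7.6)), (np.float64(158.6), np.float64(13.4)), (np.float64(158.4), np.float64(23.7))] [-7.5 -1.7 23.7] [604.6 146.4 158.4] 22.9
24.5583 [ 0.09 -0.36  0.13]
```

View pics/c6.png

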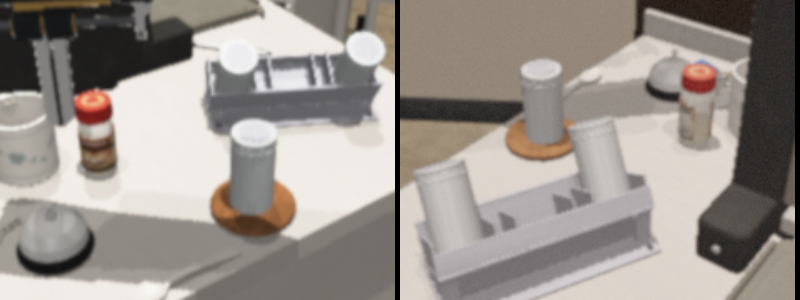

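The force curve shows the spring ramping to about 8 N and then a hard stop at 4 mm, so the button went fully down. The tin stands mid-board, both light tins are in their pockets and the jar hasn't moved.

```bash
python3 -c "
from plant import r
r.wait(0.3);print(r.finish_job())"
```

```text
the job is handed in; nothing more can be done
None
```

The job is handed in: the heavy tin was the middle one (about 0.66 kg by feel) and now stands upright mid-board, the light tins stayed in their pockets, the jar hasn't moved, and the bell button went to its stop before I released it.

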